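# Stir the polishing beads, then hold the tumbler lid open for loading

### The job

Get the polishing beads ready for the tumbler: take the wooden stick out of its block, stir the beads in the steel pot with it, down near the floor, for two wide full turns so that they are shifted all round, and leave the stick in the pot without spilling a bead. Then lift the tumbler's lid by its yellow bar to 50 degrees (the red stripe on the quadrant) and finish while still gripping the bar and holding the lid there for loading, because it falls shut when let go. Leave the jar, the bangle and the ring mandrel where they are.

Things in the scene. Friction and masses are not known exactly. Their poses are not given: they have to be found in the camera images.
- tumbler: Bench-top tumble polisher, fixed: green open box 160 (x) by 200 (y) by 110 (z) mm, control panel on its front (-x) face. Origin: centre of its underside. Its lid's hinge runs along y at the top of its back (+x) face. A thin steel quadrant with ticks and a red stripe at 50 degrees stands at its +y side (look only, nothing to hit).
- lid_angle (a joint): Hinge angle of the tumbler's grey lid (plate 160 by 200 by 8 mm, 0.28 to 0.46 kg with its bar), in rad: 0 shut, grows as the front edge rises; 0.873 is 50 degrees; stop at 1.8. Almost frictionless: let go below about 1.5 it falls shut.
- lid: The tumbler's grey hinged lid with its bar. Origin: on the hinge axis, middle of the lid's back edge, 110.5 mm above the bench; y along the hinge, the lid reaching to -x.
- lid_bar (a point): Yellow round bar for lifting the lid, rigid with it: 10 mm thick, 114 long, 50 clear ahead of the lid's front edge on two arms (98 free between). Point: its middle; y along it, x in the lid's plane towards the hinge, which is 210 mm away (bar 4 mm above the hinge, normal to the lid). Shut: 114.5 mm above the bench. Pinched from above it turns between the fingers as the lid rises.
- pot: Round steel pot, upright, fixed to the bench: outer diameter 130 mm, inner 122 mm, 75 mm tall, floor inside 6 mm above the bench. Origin: centre of its underside. It may change places with the block.
- block: Light wooden block 70 by 70 by 60 mm tall, fixed to the bench, with one round 16 mm hole 45 mm deep in the middle of its top. Origin: centre of its underside.
- stick: Dark wooden stirring stick, 14 mm diameter, 170 mm long, about 30 g, loose. Origin: centre of its foot (lower end), z along the stick to its upper end; a red band covers 115 to 165 mm from the foot. It starts standing in the block's hole, foot 15 mm above the bench, free to lean a few degrees. Let go in the pot it stands or leans on the rim.
- bead0_center (a point): Centre of round polishing bead 0, 20 mm diameter, 12 g, loose on the pot's floor. The eight beads start in a ring about 36 mm from the pot's middle, numbered round.
- bead1_center (a point): Centre of round polishing bead 1, 20 mm diameter, 12 g, loose on the pot's floor. The eight beads start in a ring about 36 mm from the pot's middle, numbered round.
- bead2_center (a point): Centre of round polishing bead 2, 20 mm diameter, 12 g, loose on the pot's floor. The eight beads start in a ring about 36 mm from the pot's middle, numbered round.
- bead3_center (a point): Centre of round polishing bead 3, 20 mm diameter, 12 g, loose on the pot's floor. The eight beads start in a ring about 36 mm from the pot's middle, numbered round.
- bead4_center (a point): Centre of round polishing bead 4, 20 mm diameter, 12 g, loose on the pot's floor. The eight beads start in a ring about 36 mm from the pot's middle, numbered round.
- bead5_center (a point): Centre of round polishing bead 5, 20 mm diameter, 12 g, loose on the pot's floor. The eight beads start in a ring about 36 mm from the pot's middle, numbered round.
- bead6_center (a point): Centre of round polishing bead 6, 20 mm diameter, 12 g, loose on the pot's floor. The eight beads start in a ring about 36 mm from the pot's middle, numbered round.
- bead7_center (a point): Centre of round polishing bead 7, 20 mm diameter, 12 g, loose on the pot's floor. The eight beads start in a ring about 36 mm from the pot's middle, numbered round.
- jar: Bystander: amber jar, 56 mm diameter, 75 mm tall. Origin under its centre.
- bangle: Bystander: brass bangle, 66 mm outer diameter, 12 mm tall, lying flat. Origin under its centre.
- mandrel: Bystander: upright tapered steel ring mandrel, 150 mm tall, on a 64 mm round foot. Origin under its centre.
There are look-alikes about, which are no part of the job. What is shaped like the pot but green or orange is not meant.

How it is judged:
On the way, in this order (a step that is already met when the one before it is completed fails the run):
1. the held stick's foot, down among the beads, sweeps the far (+x) half of the pot (in the pot's own frame) (contact force between the fingers and stick above 0.3 N and z of stick in the frame of pot below 0.022 m and horizontal distance between stick and pot below 0.06 m and x of stick in the frame of pot above 0.012 m), for 0.05 s.
2. it sweeps the near (-x) half (contact force between the fingers and stick above 0.3 N and z of stick in the frame of pot below 0.022 m and horizontal distance between stick and pot below 0.06 m and x of stick in the frame of pot below -0.012 m), for 0.05 s.
3. it sweeps the far half again, and beads have been shifted more than 8 mm all round: at least one of each neighbouring pair 0-1, 2-3, 4-5, 6-7 (all of step 1 and distance of any of bead0_center, bead1_center from where it was at the start of the episode above 0.008 m and distance of any of bead2_center, bead3_center from where it was at the start of the episode above 0.008 m and distance of any of bead4_center, bead5_center from where it was at the start of the episode above 0.008 m and distance of any of bead6_center, bead7_center from where it was at the start of the episode above 0.008 m), for 0.05 s.
4. the stick is let go with its foot in the pot, the lid still shut (contact force between the fingers and stick below 0.05 N and horizontal distance between stick and pot below 0.062 m and z of stick in the frame of pot below 0.05 m and value of joint lid_angle below 0.1 rad), for 0.3 s.
At the end, for the whole second after the job is handed in: Lid still at 50 degrees (0.763 to 0.983 rad), fingers on it with over 0.5 N within 60 mm of the bar's middle, stick not touching it; stick out of the fingers, its foot in the pot (under 62 mm from its axis, under 50 mm above its underside); all eight beads in the pot (under 62 mm from its axis) (value of joint lid_angle between 0.763 and 0.983 rad and velocity of joint lid_angle between -0.1 and 0.1 rad/s and contact force between the fingers and lid above 0.5 N and distance between the grasp point and lid_bar below 0.06 m and contact force between stick and lid below 0.05 N and contact force between the fingers and stick below 0.05 N and horizontal distance between each of stick, bead0_center, bead1_center, bead2_center, bead3_center, bead4_center, bead5_center, bead6_center, bead7_center and pot below 0.062 m and z of stick in the frame of pot below 0.05 m); the arm keeps its last pose, push and grip.
It fails at once if the jar, the bangle or the mandrel is moved more than 25 mm (distance of any of jar, bangle, mandrel from where it was at the start of the episode above 0.025 m).
It fails at once if a bead leaves the pot (horizontal distance between any of bead0_center, bead1_center, bead2_center, bead3_center, bead4_center, bead5_center, bead6_center, bead7_center and pot above 0.075 m).
It also fails if it takes over 72 s, if anything falls off the work surface, if the arm or the gripper's body presses on something with over 40 N, if the wrist force passes 120 N, or if a joint passes its speed limit or range.

### The arm

A 6-joint arm with a two-finger parallel gripper is mounted at the origin on the work surface. World frame = base frame: x ahead of the robot, y to its left, z up, the work surface at z = 0. Lengths are in m, angles in rad, forces in N, time in s.
With the tool pointing down it reaches from about 0.35 to 0.775 m from the base axis. Payload 5.5 kg.
Tool frame: the origin (TCP) lies between the finger pads; the fingertips stand 11 mm ahead of it and the grasp point (between the pads) lies 8 mm behind it (tips_ahead is the distance from the TCP to the fingertips, in m); z points along the fingers, y is the line along which they close (so a half turn about z gives the same grasp; the last joint's range is limited). The gripper opens to 85 mm and grips with 20 to 120 N. Pads are 22 mm wide; open, the fingers measure 114 mm over their backs; the gripper's body (76 mm by 85 mm) begins 54 mm behind the grasp point. The pads swing forward as they close: fully open they stand 13 mm farther back than shut.
Start: joints at [-1.382, 0.313, 0.046, 1.304, 0, 1.431], TCP at [0.186, -0.544, 0.242] pointing down, gripper open.
Joint ranges: [-2.76, 2.76], [-0.86, 1.69], [-1.03, 1.26], [-2.2, 2.34], [-1.47, 1.5], [-3.14, 3.14]. Speed limits (rad/s): [2.57, 2.57, 3.14, 3.14, 3.14, 3.14].

### API

Orientations are given as a unit quaternion [w, x, y, z].
In Python, from workcell import * gives the robot as it stands. The module is installed in compiled form; this text tells all that it offers.
- The arm moves only by the tool jog_arm, never from a script. Its argument "moves" is a list of rows, each an object with "fingers": the closure, from 0 (fully open) to 1 (shut); "slide": the shift along the tool's x, y, z in mm, a list of three; "angular": the turn, a rotation vector about the tool's x, y, z in degrees, a list of three. A call has 1 to 10 rows; each row is the pose to reach, as a shift and turn from the pose commanded when the call began, along the tool's axes at that moment; what a row does not reach only later rows make up. A row lasts 1/12 s, in which the tool goes at most 41.7 mm and 7.16 degrees, less where a joint would pass 70% of its speed; a pose out of reach is approached as far as the arm can. A call with a gripper value outside its range is refused whole. The fingers move at their own pace and stop on an object; "squeeze" is the grip in N (left out, the last holds). Time passes only in rows, so rows that repeat a pose let the fingers close. It gives the time, the measured TCP pose, the force, the opening and the grip force at its end, in the units of the state.
- get_state(): the state, without advancing time (a new reading comes with each control period).
- read_camera(name): name is "scene" or "top" or "wrist"; returns a dict with "color" (384x512x3 uint8, red, green, blue), "fovy" (degrees; the focal length in pixels is half the picture's height over the tangent of half this angle, whatever the lens; pixels are square), "cx", "cy" (the principal point, pixels), "world_from_camera" (4x4, takes a point from camera to world coordinates); the wrist camera has in their place "tool_from_camera" (4x4, takes a point from camera to tool coordinates, whose origin is the TCP and whose axes are the flange's). Camera axes: x right, y down, z forward; pixel columns grow to the right and rows downward; lengths in m; the calibration is good to about 2 mm. A picture is of the moment at which its call begins: read the wrist's pose just before it. There is no depth.
- hand_in(): hands the job in; it is judged then, once.
Trained networks look in a picture, given as the dict that the camera call returned (one of the last four; its "shot" number tells which), for a name from the list of things; names that differ only in an ending like _2 or _b are one class to them, and where a whole thing is asked for, a point or a joint stands for the part that bears it (a point fixed in the world has none). Each returns a list of dicts, best first, with "p" (0 to 1); they miss things now and then, are a little off and sometimes report something else, mostly with a low value. They report only what shows in the picture. A call takes as long as a camera call. They do not tell look-alikes from the thing itself.
- look_for(target, picture): "point" ([column, row] in pixels, amid what is visible of it).
- tip_of(target, picture): "point" ([column, row] in pixels: a listed point, or the origin of a listed thing).
The state is a dict: "clock": time; "joint_pos": joint angles; "qvel": joint speeds; "tau": joint torques, N m; "tcp_pos": TCP position; "orientation": TCP orientation; "wrist_force": force on the tool from outside, world axes, zero at the start; "ft_torque": the same for the moment, N m; "finger_gap": finger opening in m; "grip_force": force on a finger pad.
Only numpy, scipy, OpenCV 4.12 (cv2) and the standard library are available. Lean on these libraries where they do the work, as an engineer would, in place of code of your own. Each camera call takes 0.05 s, during which the arm holds its last target. There are 200 camera calls.

## Working session

There is one attempt and no reset: what is moved stays moved. The work goes in short steps, Python scripts to look and compute and a tool call to move; the robot and the scene stay as the last step left them, time stands still between calls to the robot, and variables do not carry over. Pictures are saved under pics/ and viewed, at most 10 in all, crops included, and the job is handed in when it is done.

Besides the shell and the picture viewer there is one more tool, called after "Emit:" by a JSON object that holds its "method" and its "body", one argument or row to a line. jog_arm: Moves the arm, as the interface text tells. Its arguments: {"type":"object","properties":{"moves":{"type":"array","items":{"type":"object","properties":{"fingers":{"type":"number"},"slide":{"type":"array","items":{"type":"number"}},"angular":{"type":"array","items":{"type":"number"}}}}},"squeeze":{"type":"number"}},"required":["moves"]}

```bash
mkdir -p pics
cat > h.py <<'E'
from workcell import *
import numpy as np, cv2
from scipy.spatial.transform import Rotation as R
def cam(p,T=None):
    T=np.array(p["world_from_camera"]) if T is None else T
    f=192/np.tan(np.radians(p["fovy"])/2)
    return T,f,p["cx"],p["cy"]
def ray(p,uv,T=None):
    T,f,cx,cy=cam(p,T)
    d=T[:3,:3]@np.array([(uv[0]-cx)/f,(uv[1]-cy)/f,1]); return T[:3,3],d/np.linalg.norm(d)
def onz(p,uv,z,T=None):
    o,d=ray(p,uv,T); return o+d*(z-o[2])/d[2]
def proj(p,X,T=None):
    T,f,cx,cy=cam(p,T)
    c=np.linalg.inv(T)@np.append(X,1); return np.array([cx+f*c[0]/c[2],cy+f*c[1]/c[2]])
def tri(rs):
    A=0;b=0
    for o,d in rs:
        M=np.eye(3)-np.outer(d,d);A=A+M;b=b+M@o
    return np.linalg.solve(A,b)
def wristT(p,s):
    T=np.eye(4);T[:3,:3]=R.from_quat(np.roll(s["orientation"],-1)).as_matrix();T[:3,3]=s["tcp_pos"]
    return T@np.array(p["tool_from_camera"])
E
python3 - <<'E'
from h import *
s=get_state();print(s)
ps={n:read_camera(n) for n in("scene","top")}
for n,p in ps.items():
    cv2.imwrite(f"pics/{n}0.png",cv2.cvtColor(p["color"],cv2.COLOR_RGB2BGR))
    print(n,p["fovy"],np.round(p["world_from_camera"],3).tolist())
for t,z in [("tumbler",0),("lid",.1105),("lid_bar",.1145),("pot",0),("block",0),("stick",.015),("jar",0),("bangle",0),("mandrel",0)]+[(f"bead{i}_center",.016) for i in range(8)]:
    for n,p in ps.items():
        for d in tip_of(t,p)[:3]: print(t,n,round(d["p"],2),np.round(d["point"],1),np.round(onz(p,d["point"],z),3))
E
```

```text
{'clock': 0.0, 'joint_pos': array([-1.38157468e+00,  3.13983029e-01,  4.49754210e-02,  1.30361053e+00,
       -1.88781282e-05,  1.43116258e+00]), 'qvel': array([-0.00229448, -0.00074708, -0.00222998, -0.00043477, -0.00129257,
        0.00219692]), 'tau': array([ 9.01628084e-06, -4.80629182e+01,  2.98530918e+01,  1.94419204e-02,
       -7.85575253e-05, -3.06410449e-06]), 'tcp_pos': array([ 0.18557465, -0.54370426,  0.24141729]), 'orientation': array([-9.10389832e-04,  9.86511785e-01,  1.63687713e-01, -3.20187515e-05]), 'wrist_force': array([-0.53319179, -0.32429208, -0.02970757]), 'ft_torque': array([-0.03060789, -0.00226269,  0.01207462]), 'grip_force': 0.0, 'finger_gap': 0.08570360607754306}
scene 45.691380325517926 [[-0.843, 0.387, -0.374, 0.983], [0.538, 0.619, -0.573, 0.532], [0.01, -0.684, -0.73, 0.914], [0.0, 0.0, 0.0, 1.0]]
top 51.33712575049961 [[0.029, -0.983, 0.182, 0.379], [-0.999, -0.032, -0.01, -0.08], [0.016, -0.182, -0.983, 1.278], [0.0, 0.0, 0.0, 1.0]]
tumbler scene 0.84 [323.5 312.5] [0.589 0.21  0.   ]
tumbler top 0.63 [162.8 193.9] [0.597 0.209 0.   ]
tumbler top 0
[... 1693 characters left out ...]
ter scene 0.45 [248.1 147.7] [ 0.453 -0.32   0.016]
bead4_center scene 0.26 [322.7 314.6] [0.6   0.218 0.016]
bead4_center top 0.44 [321.7 241.9] [ 0.457 -0.304  0.016]
bead4_center top 0.37 [162.9 193.5] [0.596 0.205 0.016]
bead5_center scene 0.48 [240.4 147.9] [ 0.473 -0.331  0.016]
bead5_center top 0.59 [335.3 238.6] [ 0.469 -0.347  0.016]
bead5_center top 0.33 [319.6 222.1] [ 0.52  -0.297  0.016]
bead6_center scene 0.6 [175.6 180.2] [ 0.692 -0.312  0.016]
bead6_center scene 0.57 [321.9 314. ] [0.601 0.216 0.016]
bead6_center scene 0.41 [228.  151.4] [ 0.511 -0.337  0.016]
bead6_center top 0.57 [331.7 229.5] [ 0.497 -0.335  0.016]
bead7_center top 0.46 [327.7 219.4] [ 0.529 -0.323  0.016]
```

View pics/scene0.png

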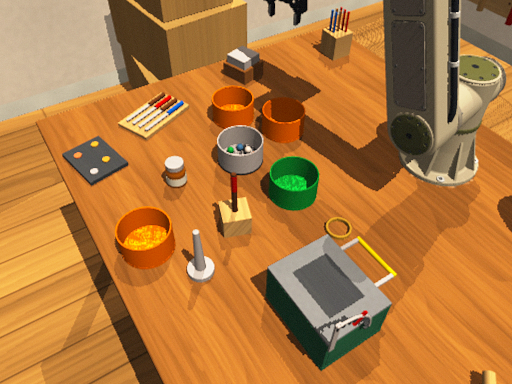

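View pics/top0.png

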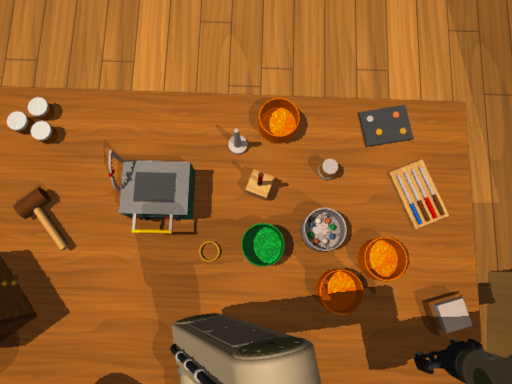

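The steel pot is at scene (240,150) and top (325,230). The block and stick are at top (261,185), and the yellow bar is at top (152,232). Orange and green bowls are look-alikes. Next I'll refine these positions by colour.

Run:
```python
from h import *
from scipy.optimize import least_squares
s=get_state()
P={n:read_camera(n) for n in("scene","top")}
def blob(p,lo,hi,box):
    h=cv2.cvtColor(p["color"],cv2.COLOR_RGB2HSV);m=cv2.inRange(h,lo,hi)
    k=np.zeros_like(m);x0,y0,x1,y1=box;k[y0:y1,x0:x1]=m[y0:y1,x0:x1]
    n,l,st,_=cv2.connectedComponentsWithStats(k);i=1+np.argmax(st[1:,4]);ys,xs=np.where(l==i)
    q=np.c_[xs,ys].astype(float);c=q.mean(0);v=np.linalg.svd(q-c,full_matrices=False)[2][0];t=(q-c)@v
    return c,c+v*t.min(),c+v*t.max(),len(q)
Y=[blob(P["scene"],(22,150,120),(35,255,255),(330,220,420,300)),blob(P["top"],(22,150,120),(35,255,255),(110,215,200,250))]
print("bar",Y)
c=tri([ray(P[n],y[0]) for n,y in zip(("scene","top"),Y)]);print("bar tri",c)
for n,y in zip(("scene","top"),Y): print(n,[np.round(onz(P[n],q,.1145),4) for q in y[:3]])
for n,b in(("scene",(225,165,245,215)),("top",(245,165,280,200))):
    hh=cv2.cvtColor(P[n]["color"],cv2.COLOR_RGB2HSV)
    try:
        k=blob(P[n],(0,170,50),(6,255,255),b);print("stick",n,k); 
        for q in k[1:3]: print([np.round(onz(P[n],q,z),4) for z in (.13,.18)])
        P[n]["st"]=k
    except Exception as e: print(e)
print("stick mid",tri([ray(P[n],P[n]["st"][0]) for n in P]))
for n,b in(("scene",(205,190,265,250)),("top",(235,160,290,210))):
    print("block",[(d["point"],np.round(onz(P[n],d["point"],.03),4)) for d in look_for("block",P[n])[:1]])
# pot: fit rim circle: grey pixels mask hull
big=[]
for n,b in(("scene",(205,115,275,180)),("top",(290,195,355,260))):
    x0,y0,x1,y1=b
    big.append(cv2.resize(cv2.cvtColor(P[n]["color"][y0:y1,x0:x1],cv2.COLOR_RGB2BGR),(390,390),interpolation=cv2.INTER_CUBIC))
for n,b in(("scene",(215,205,265,245)),("top",(235,160,290,210))):
    x0,y0,x1,y1=b
    big.append(cv2.resize(cv2.cvtColor(P[n]["color"][y0:y1,x0:x1],cv2.COLOR_RGB2BGR),(390,190),interpolation=cv2.INTER_CUBIC))
im=np.vstack([np.hstack(big[:2]),np.hstack(big[2:])]);
# overlay guess
for j,(n,b) in enumerate((("scene",(205,115,275,180)),("top",(290,195,355,260)))):
    for a in np.arange(0,6.28,.1):
        u=proj(P[n],np.array([.49+.065*np.cos(a),-.305+.065*np.sin(a),.075]))
        x,y=(u[0]-b[0])*390/(b[2]-b[0])+390*j,(u[1]-b[1])*390/(b[3]-b[1]);cv2.circle(im,(int(x),int(y)),2,(0,0,255),-1)
cv2.imwrite("pics/crop1.png",im)
```

```text
bar [(array([375.91176471, 255.98319328]), array([356.97420835, 237.02465646]), array([394.95426537, 275.04679066]), 238), (array([151.21428571, 231.06349206]), array([131.98577042, 230.62735057]), array([171.01105697, 231.51252275]), 126)]
bar tri [0.46667616 0.2080994  0.1194387 ]
scene [array([0.4629, 0.2066, 0.1145]), array([0.4636, 0.1472, 0.1145]), array([0.4623, 0.2624, 0.1145])]
top [array([0.4676, 0.2087, 0.1145]), array([0.4671, 0.2643, 0.1145]), array([0.468 , 0.1515, 0.1145])]
stick scene (array([233.71764706, 184.        ]), array([233.21885829, 175.86397031]), array([234.21480592, 192.1094434 ]), 85)
[array([ 0.6046, -0.1447,  0.13  ]), array([ 0.6288, -0.1016,  0.18  ])]
[array([ 0.6299, -0.0976,  0.13  ]), array([ 0.6524, -0.0575,  0.18  ])]
stick top (array([259.84615385, 178.38461538]), array([259.0701528 , 176.54787349]), array([260.60002759, 180.16898346]), 13)
[array([ 0.636 , -0.0988,  0.13  ]), array([ 0.6248, -0.098 ,  0.18  ])]
[array([ 0.6252, -0.1036,  0.13  ]), array([ 0.6145, -0.1026,  0.18  ])]
stick mid [ 0.62677226 -0.10169063  0.15169703]
block [([239.3, 216.6], array([ 0.6167, -0.0994,  0.03  ]))]
block [([258.4, 184.1], array([ 0.6336, -0.0991,  0.03  ]))]
```

View pics/crop1.png

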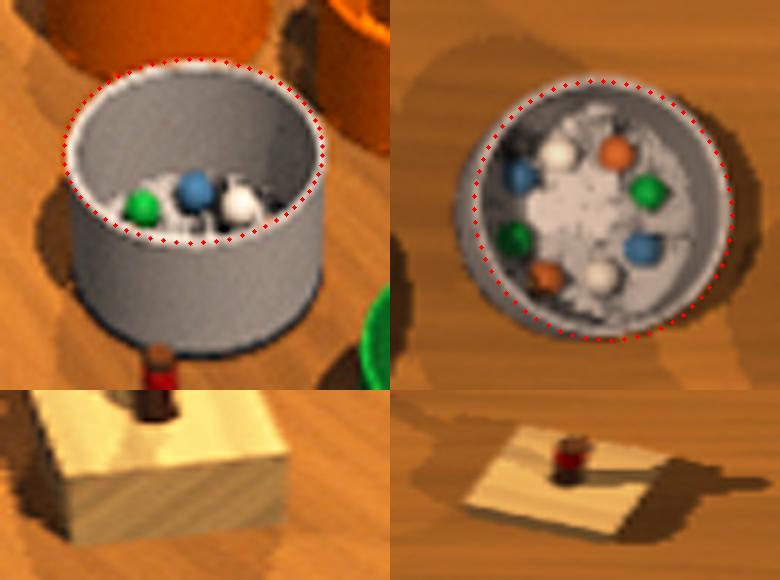

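The fitted pot centre is about (.491,-.304), and its red overlay sits on the rim in both views. The eight beads form a ring around an open middle. The stick is near (.627,-.101), and the bar is near (.466,.2075) running along y. Now I'll move above the stick.

Emit:
{"method": "jog_arm", "body": {
  "moves": [
    {"fingers": 0, "slide": [560, -277, -25], "angular": [0, 0, -71.2]},
    {"fingers": 0, "slide": [560, -277, -25], "angular": [0, 0, -71.2]},
    {"fingers": 0, "slide": [560, -277, -25], "angular": [0, 0, -71.2]},
    {"fingers": 0, "slide": [560, -277, -25], "angular": [0, 0, -71.2]},
    {"fingers": 0, "slide": [560, -277, -25], "angular": [0, 0, -71.2]},
    {"fingers": 0, "slide": [560, -277, -25], "angular": [0, 0, -71.2]},
    {"fingers": 0, "slide": [560, -277, -25], "angular": [0, 0, -71.2]},
    {"fingers": 0, "slide": [560, -277, -25], "angular": [0, 0, -71.2]},
    {"fingers": 0, "slide": [560, -277, -25], "angular": [0, 0, -71.2]},
    {"fingers": 0, "slide": [560, -277, -25], "angular": [0, 0, -71.2]}
  ],
  "squeeze": 80
}}

```text
clock: 2.83
tcp_pos: [0.4804, -0.2473, 0.2593]
orientation: [0.0, 0.705, 0.709, -0.0]
wrist_force: [0.5, -0.0, -0.9]
finger_gap: 0.0854
grip_force: 0.0
```

Emit:
{"method": "jog_arm", "body": {
  "moves": [
    {"fingers": 0, "slide": [146, 147, 0], "angular": [0, 0, 0]},
    {"fingers": 0, "slide": [146, 147, 0], "angular": [0, 0, 0]},
    {"fingers": 0, "slide": [146, 147, 0], "angular": [0, 0, 0]},
    {"fingers": 0, "slide": [146, 147, 0], "angular": [0, 0, 0]},
    {"fingers": 0, "slide": [146, 147, 0], "angular": [0, 0, 0]},
    {"fingers": 0, "slide": [146, 147, 0], "angular": [0, 0, 0]},
    {"fingers": 0, "slide": [146, 147, 0], "angular": [0, 0, 0]},
    {"fingers": 0, "slide": [146, 147, 0], "angular": [0, 0, 0]}
  ]
}}

```text
clock: 3.5
tcp_pos: [0.6259, -0.1028, 0.2585]
orientation: [-0.0, 0.707, 0.708, -0.0]
wrist_force: [-0.5, -0.3, -0.6]
finger_gap: 0.0858
grip_force: 0.0
```

Run:
```python
from h import *
s=get_state();print(s["clock"],s["tcp_pos"],s["joint_pos"])
p=read_camera("wrist");T=wristT(p,s)
cv2.imwrite("pics/w1.png",cv2.cvtColor(p["color"],cv2.COLOR_RGB2BGR))
print(T.round(3).tolist())
for x in([.627,-.101,.185],[.627,-.101,.15],[.627,-.101,.06]): print(proj(p,np.array(x),T))
```

```text
3.5 [ 0.62592983 -0.10275637  0.25852063] [-2.88946839e-01  4.31186708e-01  2.57458089e-01  1.39798018e+00
 -4.92075408e-04  1.28031508e+00]
[[1.0, 0.002, 0.0, 0.626], [0.002, -0.964, -0.264, -0.035], [-0.0, 0.264, -0.964, 0.388], [0.0, 0.0, 0.0, 1.0]]
[259.0751582  209.79780592]
[258.93948777 196.46057125]
[258.7164552  174.53510196]
```

View pics/w1.png

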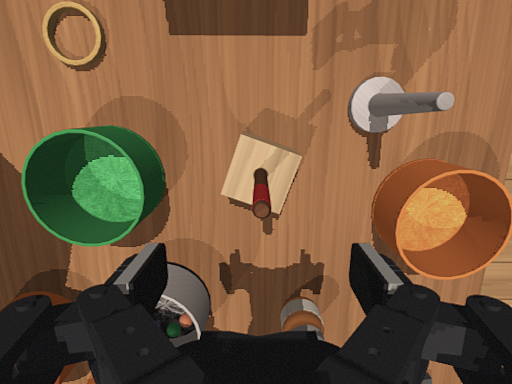

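The stick stands upright with its top at (261,210). The predicted position was (259,210), so x needs about 1 mm more. Lowering onto it and closing.

Emit:
{"method": "jog_arm", "body": {
  "moves": [
    {"fingers": 0, "slide": [2, 2, 40], "angular": [0, 0, 0]},
    {"fingers": 0, "slide": [2, 2, 80], "angular": [0, 0, 0]},
    {"fingers": 0, "slide": [2, 2, 116], "angular": [0, 0, 0]},
    {"fingers": 0, "slide": [2, 2, 116], "angular": [0, 0, 0]},
    {"fingers": 1, "slide": [2, 2, 116], "angular": [0, 0, 0]},
    {"fingers": 1, "slide": [2, 2, 116], "angular": [0, 0, 0]},
    {"fingers": 1, "slide": [2, 2, 116], "angular": [0, 0, 0]},
    {"fingers": 1, "slide": [2, 2, 116], "angular": [0, 0, 0]},
    {"fingers": 1, "slide": [2, 2, 116], "angular": [0, 0, 0]},
    {"fingers": 1, "slide": [2, 2, 116], "angular": [0, 0, 0]}
  ]
}}

```text
clock: 4.38
tcp_pos: [0.6289, -0.1012, 0.1446]
orientation: [0.001, 0.707, 0.707, 0.001]
wrist_force: [-4.2, 0.2, 18.2]
finger_gap: 0.0125
grip_force: 55.3
```

Emit:
{"method": "jog_arm", "body": {
  "moves": [
    {"fingers": 1, "slide": [0, 0, 0], "angular": [0, 0, 0]},
    {"fingers": 1, "slide": [0, 0, 0], "angular": [0, 0, 0]},
    {"fingers": 1, "slide": [0, 0, 0], "angular": [0, 0, 0]}
  ]
}}

```text
clock: 4.63
tcp_pos: [0.6288, -0.1012, 0.1448]
orientation: [0.001, 0.707, 0.707, 0.0]
wrist_force: [-1.6, 0.1, 6.0]
finger_gap: 0.0122
grip_force: 77.9
```

Emit:
{"method": "jog_arm", "body": {
  "moves": [
    {"fingers": 1, "slide": [0, 0, -15], "angular": [0, 0, 0]},
    {"fingers": 1, "slide": [0, 0, -35], "angular": [0, 0, 0]},
    {"fingers": 1, "slide": [0, 0, -60], "angular": [0, 0, 0]},
    {"fingers": 1, "slide": [0, 0, -100], "angular": [0, 0, 0]},
    {"fingers": 1, "slide": [-30, -20, -100], "angular": [0, 0, 0]},
    {"fingers": 1, "slide": [-60, -40, -100], "angular": [0, 0, 0]},
    {"fingers": 1, "slide": [-90, -60, -100], "angular": [0, 0, 0]},
    {"fingers": 1, "slide": [-120, -80, -100], "angular": [0, 0, 0]},
    {"fingers": 1, "slide": [-150, -100, -100], "angular": [0, 0, 0]},
    {"fingers": 1, "slide": [-180, -120, -100], "angular": [0, 0, 0]}
  ]
}}

```text
clock: 5.47
tcp_pos: [0.5073, -0.2821, 0.2435]
orientation: [0.0, 0.707, 0.708, 0.0]
wrist_force: [0.4, -0.6, -0.2]
finger_gap: 0.0122
grip_force: 78.1
```

Emit:
{"method": "jog_arm", "body": {
  "moves": [
    {"fingers": 1, "slide": [-23, -18, 0], "angular": [0, 0, 0]},
    {"fingers": 1, "slide": [-23, -18, 0], "angular": [0, 0, 0]},
    {"fingers": 1, "slide": [-23, -18, 0], "angular": [0, 0, 0]},
    {"fingers": 1, "slide": [-23, -18, 0], "angular": [0, 0, 0]}
  ]
}}

```text
clock: 5.8
tcp_pos: [0.4905, -0.3038, 0.2433]
orientation: [0.0, 0.707, 0.707, 0.0]
wrist_force: [0.3, 0.4, 0.5]
finger_gap: 0.0124
grip_force: 78.2
```

Run:
```python
from h import *
s=get_state();print(s["clock"],s["tcp_pos"],s["finger_gap"],s["grip_force"])
P={n:read_camera(n) for n in("scene","top")}
big=[]
def D(im,u,b,j,c,w=390):
    x,y=(u[0]-b[0])*w/(b[2]-b[0])+w*j,(u[1]-b[1])*w/(b[3]-b[1]);cv2.circle(im,(int(x),int(y)),2,c,-1)
bs={"scene":(190,50,290,150+0),"top":(280,170,370,260)}
im=np.hstack([cv2.resize(cv2.cvtColor(P[n]["color"][b[1]:b[3],b[0]:b[2]],cv2.COLOR_RGB2BGR),(390,390),interpolation=cv2.INTER_CUBIC) for n,b in bs.items()])
g=np.array(s["tcp_pos"])+[0,0,.008]
for j,n in enumerate(bs):
    for a in np.arange(0,6.28,.1): D(im,proj(P[n],np.array([.491+.061*np.cos(a),-.304+.061*np.sin(a),.075])),bs[n],j,(0,0,255))
    for k in range(8): D(im,proj(P[n],g-[0,0,k*.138/7]),bs[n],j,(255,255,0))
    print(n,[(round(d["p"],2),d["point"],proj(P[n],g-[0,0,.138])) for d in tip_of("stick",P[n])[:2]])
cv2.imwrite("pics/held.png",im)
```

```text
5.8 [ 0.49047313 -0.30384283  0.24325245] 0.01239649692272571 78.18377580988454
scene []
top []
```

View pics/held.png

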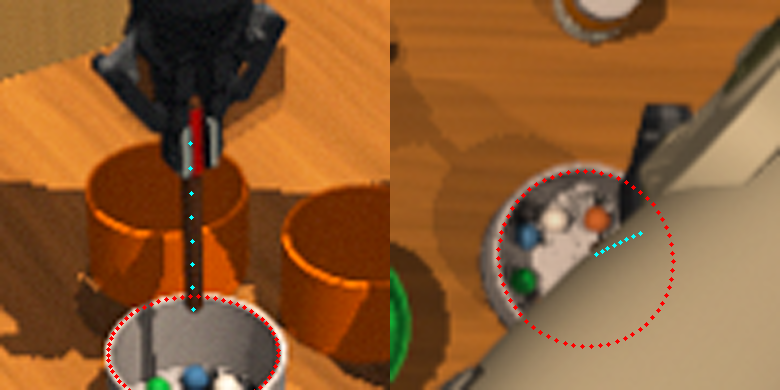

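The stick hangs vertical and its foot is where predicted, about 1 mm higher at left-panel (194,306). It is over the pot's middle, so I'll lower it and spiral outward.

Emit:
{"method": "jog_arm", "body": {
  "moves": [
    {"fingers": 1, "slide": [0, 0, 25], "angular": [0, 0, 0]},
    {"fingers": 1, "slide": [0, 0, 50], "angular": [0, 0, 0]},
    {"fingers": 1, "slide": [0, 0, 75], "angular": [0, 0, 0]},
    {"fingers": 1, "slide": [0, 0, 92], "angular": [0, 0, 0]},
    {"fingers": 1, "slide": [0, 0, 102], "angular": [0, 0, 0]},
    {"fingers": 1, "slide": [-7, -4, 102], "angular": [0, 0, 0]},
    {"fingers": 1, "slide": [-14, 0, 102], "angular": [0, 0, 0]},
    {"fingers": 1, "slide": [-17, 10, 102], "angular": [0, 0, 0]},
    {"fingers": 1, "slide": [-13.5, 23.5, 102], "angular": [0, 0, 0]},
    {"fingers": 1, "slide": [0, 33, 102], "angular": [0, 0, 0]}
  ]
}}

```text
clock: 6.83
tcp_pos: [0.5253, -0.3074, 0.1431]
orientation: [0.003, 0.708, 0.706, -0.0]
wrist_force: [-3.3, -0.0, 0.3]
finger_gap: 0.0125
grip_force: 78.7
```

Emit:
{"method": "jog_arm", "body": {
  "moves": [
    {"fingers": 1, "slide": [10, -1.5, 0], "angular": [0, 0, 0]},
    {"fingers": 1, "slide": [19.5, -6.5, 0], "angular": [0, 0, 0]},
    {"fingers": 1, "slide": [26.5, -13.5, 0], "angular": [0, 0, 0]},
    {"fingers": 1, "slide": [31.5, -23, 0], "angular": [0, 0, 0]},
    {"fingers": 1, "slide": [33, -33, 0], "angular": [0, 0, 0]},
    {"fingers": 1, "slide": [31.5, -43, 0], "angular": [0, 0, 0]},
    {"fingers": 1, "slide": [26.5, -52.5, 0], "angular": [0, 0, 0]},
    {"fingers": 1, "slide": [19.5, -59.5, 0], "angular": [0, 0, 0]},
    {"fingers": 1, "slide": [10, -64.5, 0], "angular": [0, 0, 0]},
    {"fingers": 1, "slide": [0, -66, 0], "angular": [0, 0, 0]}
  ]
}}

```text
clock: 7.67
tcp_pos: [0.4568, -0.3055, 0.1414]
orientation: [0.001, 0.707, 0.707, 0.0]
wrist_force: [-0.2, 0.7, 0.2]
finger_gap: 0.012
grip_force: 78.2
```

Emit:
{"method": "jog_arm", "body": {
  "moves": [
    {"fingers": 1, "slide": [-10, 1.5, 0], "angular": [0, 0, 0]},
    {"fingers": 1, "slide": [-19.5, 6.5, 0], "angular": [0, 0, 0]},
    {"fingers": 1, "slide": [-26.5, 13.5, 0], "angular": [0, 0, 0]},
    {"fingers": 1, "slide": [-31.5, 23, 0], "angular": [0, 0, 0]},
    {"fingers": 1, "slide": [-33, 33, 0], "angular": [0, 0, 0]},
    {"fingers": 1, "slide": [-31.5, 43, 0], "angular": [0, 0, 0]},
    {"fingers": 1, "slide": [-26.5, 52.5, 0], "angular": [0, 0, 0]},
    {"fingers": 1, "slide": [-19.5, 59.5, 0], "angular": [0, 0, 0]},
    {"fingers": 1, "slide": [-10, 64.5, 0], "angular": [0, 0, 0]},
    {"fingers": 1, "slide": [0, 66, 0], "angular": [0, 0, 0]}
  ]
}}

```text
clock: 8.5
tcp_pos: [0.5244, -0.3031, 0.1408]
orientation: [0.0, 0.707, 0.708, 0.0]
wrist_force: [0.3, -0.3, -0.3]
finger_gap: 0.012
grip_force: 78.3
```

Emit:
{"method": "jog_arm", "body": {
  "moves": [
    {"fingers": 1, "slide": [10, -1.5, 0], "angular": [0, 0, 0]},
    {"fingers": 1, "slide": [19.5, -6.5, 0], "angular": [0, 0, 0]},
    {"fingers": 1, "slide": [26.5, -13.5, 0], "angular": [0, 0, 0]},
    {"fingers": 1, "slide": [31.5, -23, 0], "angular": [0, 0, 0]},
    {"fingers": 1, "slide": [33, -33, 0], "angular": [0, 0, 0]},
    {"fingers": 1, "slide": [31.5, -43, 0], "angular": [0, 0, 0]},
    {"fingers": 1, "slide": [26.5, -52.5, 0], "angular": [0, 0, 0]},
    {"fingers": 1, "slide": [19.5, -59.5, 0], "angular": [0, 0, 0]},
    {"fingers": 1, "slide": [10, -64.5, 0], "angular": [0, 0, 0]},
    {"fingers": 1, "slide": [0, -66, 0], "angular": [0, 0, 0]}
  ]
}}

```text
clock: 9.33
tcp_pos: [0.4564, -0.3052, 0.1412]
orientation: [0.0, 0.707, 0.707, -0.0]
wrist_force: [1.5, 0.9, -0.2]
finger_gap: 0.0123
grip_force: 78.2
```

Emit:
{"method": "jog_arm", "body": {
  "moves": [
    {"fingers": 1, "slide": [-10, 1.5, 0], "angular": [0, 0, 0]},
    {"fingers": 1, "slide": [-19.5, 6.5, 0], "angular": [0, 0, 0]},
    {"fingers": 1, "slide": [-26.5, 13.5, 0], "angular": [0, 0, 0]},
    {"fingers": 1, "slide": [-31.5, 23, 0], "angular": [0, 0, 0]},
    {"fingers": 1, "slide": [-33, 33, 0], "angular": [0, 0, 0]},
    {"fingers": 1, "slide": [-31.5, 43, 0], "angular": [0, 0, 0]},
    {"fingers": 1, "slide": [-26.5, 52.5, 0], "angular": [0, 0, 0]},
    {"fingers": 1, "slide": [-19.5, 59.5, 0], "angular": [0, 0, 0]},
    {"fingers": 1, "slide": [-10, 64.5, 0], "angular": [0, 0, 0]},
    {"fingers": 1, "slide": [0, 66, 0], "angular": [0, 0, 0]}
  ]
}}

```text
clock: 10.17
tcp_pos: [0.5246, -0.3034, 0.141]
orientation: [0.001, 0.707, 0.708, 0.0]
wrist_force: [0.3, -0.3, 0.3]
finger_gap: 0.0122
grip_force: 78.3
```

Run:
```python
from h import *
s=get_state();print(s["clock"],s["tcp_pos"],s["wrist_force"])
P={n:read_camera(n) for n in("scene","top")}
bs={"scene":(190,80,290,180),"top":(280,170,370,260)}
im=np.hstack([cv2.resize(cv2.cvtColor(P[n]["color"][b[1]:b[3],b[0]:b[2]],cv2.COLOR_RGB2BGR),(390,390),interpolation=cv2.INTER_CUBIC) for n,b in bs.items()])
cv2.imwrite("pics/stir.png",im)
```

```text
10.1667 [ 0.5246309  -0.30335308  0.14097516] [ 0.2636752  -0.28391523  0.3213946 ]
```

View pics/stir.png

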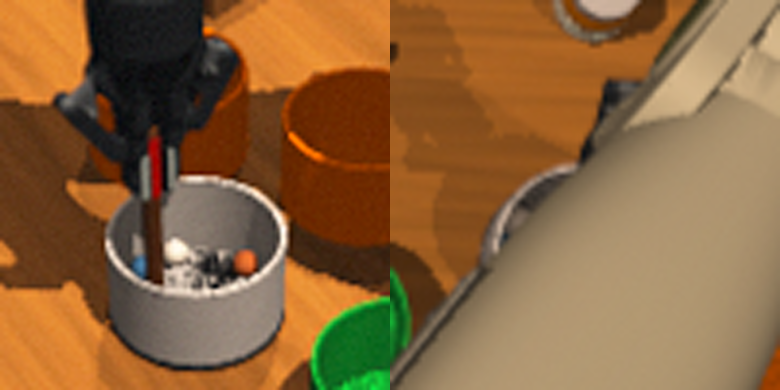

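The beads have clearly been shifted; the orange one is now at left-panel (245,262), and the stick is intact and vertical. Next I'll lean it gently on the -y rim and release it.

Emit:
{"method": "jog_arm", "body": {
  "moves": [
    {"fingers": 1, "slide": [-12, -6, 0], "angular": [0, 2.5, 0]},
    {"fingers": 1, "slide": [-24, -12, 1], "angular": [0, 5, 0]},
    {"fingers": 1, "slide": [-36, -18, 2], "angular": [0, 7.5, 0]},
    {"fingers": 1, "slide": [-48, -24, 3], "angular": [0, 10, 0]},
    {"fingers": 1, "slide": [-60, -30, 4], "angular": [0, 13, 0]},
    {"fingers": 1, "slide": [-69, -33, 5], "angular": [0, 15, 0]},
    {"fingers": 1, "slide": [-69, -33, 5], "angular": [0, 15, 0]},
    {"fingers": 1, "slide": [-69, -33, 5], "angular": [0, 15, 0]}
  ]
}}

```text
clock: 10.93
tcp_pos: [0.4902, -0.3731, 0.1357]
orientation: [-0.092, 0.701, 0.701, 0.092]
wrist_force: [1.1, 2.6, -0.9]
finger_gap: 0.0124
grip_force: 78.2
```

Emit:
{"method": "jog_arm", "body": {
  "moves": [
    {"fingers": 0, "slide": [0, 0, 0], "angular": [0, 0, 0]},
    {"fingers": 0, "slide": [0, 0, 0], "angular": [0, 0, 0]},
    {"fingers": 0, "slide": [0, 0, 0], "angular": [0, 0, 0]},
    {"fingers": 0, "slide": [0, 0, 0], "angular": [0, 0, 0]},
    {"fingers": 0, "slide": [0, 0, 0], "angular": [0, 0, 0]},
    {"fingers": 0, "slide": [0, 0, 0], "angular": [0, 0, 0]},
    {"fingers": 0, "slide": [0, 0, -20], "angular": [0, 0, 0]},
    {"fingers": 0, "slide": [0, 0, -50], "angular": [0, 0, 0]},
    {"fingers": 0, "slide": [0, 0, -80], "angular": [0, 0, 0]},
    {"fingers": 0, "slide": [0, 0, -110], "angular": [0, 0, 0]}
  ]
}}

```text
clock: 11.77
tcp_pos: [0.4902, -0.4014, 0.2434]
orientation: [-0.093, 0.701, 0.701, 0.092]
wrist_force: [0.4, -1.1, 0.2]
finger_gap: 0.0855
grip_force: 0.0
```

Emit:
{"method": "jog_arm", "body": {
  "moves": [
    {"fingers": 0, "slide": [600, -24, 112], "angular": [0, -15, 0]},
    {"fingers": 0, "slide": [600, -24, 112], "angular": [0, -15, 0]},
    {"fingers": 0, "slide": [600, -24, 112], "angular": [0, -15, 0]},
    {"fingers": 0, "slide": [600, -24, 112], "angular": [0, -15, 0]},
    {"fingers": 0, "slide": [600, -24, 112], "angular": [0, -15, 0]},
    {"fingers": 0, "slide": [600, -24, 112], "angular": [0, -15, 0]},
    {"fingers": 0, "slide": [600, -24, 112], "angular": [0, -15, 0]},
    {"fingers": 0, "slide": [600, -24, 112], "angular": [0, -15, 0]},
    {"fingers": 0, "slide": [600, -24, 112], "angular": [0, -15, 0]},
    {"fingers": 0, "slide": [600, -24, 112], "angular": [0, -15, 0]}
  ]
}}

```text
clock: 12.6
tcp_pos: [0.4735, 0.0096, 0.2745]
orientation: [0.001, 0.707, 0.707, 0.0]
wrist_force: [1.0, 0.0, -0.0]
finger_gap: 0.0857
grip_force: 0.0
```

Run:
```python
from h import *
s=get_state();print(s["clock"],s["tcp_pos"],s["orientation"],s["joint_pos"])
P={n:read_camera(n) for n in("scene","top")}
bs={"scene":(190,80,290,180),"top":(280,185,370,275)}
im=np.hstack([cv2.resize(cv2.cvtColor(P[n]["color"][b[1]:b[3],b[0]:b[2]],cv2.COLOR_RGB2BGR),(390,390),interpolation=cv2.INTER_CUBIC) for n,b in bs.items()])
cv2.imwrite("pics/left.png",im)
```

```text
12.6 [0.4735005  0.00960576 0.27447676] [5.02894606e-04 7.06973803e-01 7.07239527e-01 2.01491281e-04] [-1.49280333e-01  1.07255980e-01 -1.35691431e-01  1.32680040e+00
 -2.73156826e-04  1.42114006e+00]
```

View pics/left.png

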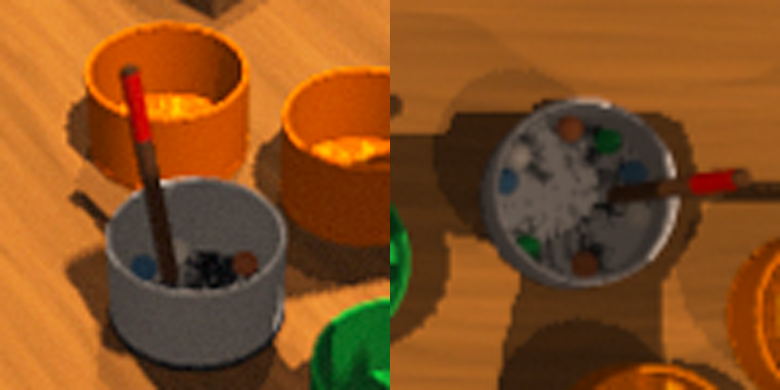

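The stick leans on the -y rim with its foot in the pot, all eight beads are inside, and each has moved at least about 15 mm. Now I'll go above the bar with the fingers half closed, so they clear the lid edge.

Emit:
{"method": "jog_arm", "body": {
  "moves": [
    {"fingers": 0.5, "slide": [198, -7, 80], "angular": [0, 0, 0]},
    {"fingers": 0.5, "slide": [198, -7, 80], "angular": [0, 0, 0]},
    {"fingers": 0.5, "slide": [198, -7, 80], "angular": [0, 0, 0]},
    {"fingers": 0.5, "slide": [198, -7, 80], "angular": [0, 0, 0]},
    {"fingers": 0.5, "slide": [198, -7, 80], "angular": [0, 0, 0]},
    {"fingers": 0.5, "slide": [198, -7, 80], "angular": [0, 0, 0]},
    {"fingers": 0.5, "slide": [198, -7, 80], "angular": [0, 0, 0]},
    {"fingers": 0.5, "slide": [198, -7, 80], "angular": [0, 0, 0]}
  ]
}}

```text
clock: 13.37
tcp_pos: [0.467, 0.2052, 0.1939]
orientation: [0.0, 0.707, 0.708, -0.0]
wrist_force: [-0.2, -0.8, -0.4]
finger_gap: 0.0428
grip_force: 0.0
```

Run:
```python
from h import *
s=get_state();print(s["clock"],s["tcp_pos"],s["finger_gap"])
p=read_camera("wrist");T=wristT(p,s)
cv2.imwrite("pics/w2.png",cv2.cvtColor(p["color"],cv2.COLOR_RGB2BGR))
m=cv2.inRange(cv2.cvtColor(p["color"],cv2.COLOR_RGB2HSV),(22,150,120),(35,255,255))
n,l,st,c=cv2.connectedComponentsWithStats(m);i=1+np.argmax(st[1:,4]);print(st[i],c[i],onz(p,c[i],.1165,T))
x,y,w,h,_=st[i];print(onz(p,(x+w/2,y),.1145,T),onz(p,(x+w/2,y+h),.1145,T))
print(proj(p,np.array([.466,.2075,.1145]),T))
```

```text
13.3667 [0.46704897 0.20520392 0.19388502] 0.04283123070468677
[260 138   3  66  97] [261.19587629 173.91752577] [0.46958538 0.2316886  0.1165    ]
[0.46969985 0.2559908  0.1145    ] [0.46992777 0.20936081 0.1145    ]
[256.01892949 206.47041261]
```

View pics/w2.png

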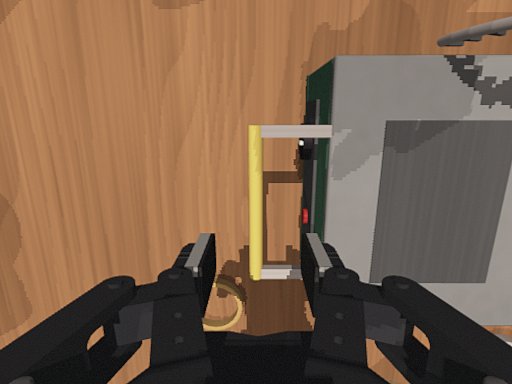

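The bar is at columns 249-261 with its midline at about 255.5. Predicted was 256, so x≈.466 is confirmed, and the fingers straddle it clear of the lid edge. Lowering and closing.

Emit:
{"method": "jog_arm", "body": {
  "moves": [
    {"fingers": 0.5, "slide": [2, -1, 30], "angular": [0, 0, 0]},
    {"fingers": 0.5, "slide": [2, -1, 60], "angular": [0, 0, 0]},
    {"fingers": 0.5, "slide": [2, -1, 80], "angular": [0, 0, 0]},
    {"fingers": 0.5, "slide": [2, -1, 87], "angular": [0, 0, 0]},
    {"fingers": 0.5, "slide": [2, -1, 87], "angular": [0, 0, 0]},
    {"fingers": 1, "slide": [2, -1, 87], "angular": [0, 0, 0]},
    {"fingers": 1, "slide": [2, -1, 87], "angular": [0, 0, 0]},
    {"fingers": 1, "slide": [2, -1, 87], "angular": [0, 0, 0]},
    {"fingers": 1, "slide": [2, -1, 87], "angular": [0, 0, 0]},
    {"fingers": 1, "slide": [2, -1, 87], "angular": [0, 0, 0]}
  ],
  "squeeze": 40
}}

```text
clock: 14.25
tcp_pos: [0.4651, 0.2075, 0.1086]
orientation: [-0.0, 0.707, 0.707, -0.0]
wrist_force: [-5.5, -1.6, 6.8]
finger_gap: 0.0084
grip_force: 39.0
```

Emit:
{"method": "jog_arm", "body": {
  "moves": [
    {"fingers": 1, "slide": [0, 0, 0], "angular": [0, 0, 0]},
    {"fingers": 1, "slide": [0, 0, 0], "angular": [0, 0, 0]},
    {"fingers": 1, "slide": [0, 0, 0], "angular": [0, 0, 0]}
  ]
}}

```text
clock: 14.5
tcp_pos: [0.4651, 0.2076, 0.1086]
orientation: [-0.0, 0.707, 0.707, -0.0]
wrist_force: [-6.3, -1.3, 5.7]
finger_gap: 0.0087
grip_force: 39.0
```

Emit:
{"method": "jog_arm", "body": {
  "moves": [
    {"fingers": 1, "slide": [0, 0.5, -9], "angular": [0, 0, 0]},
    {"fingers": 1, "slide": [0, 1, -18.5], "angular": [0, 0, 0]},
    {"fingers": 1, "slide": [0, 2.5, -27.5], "angular": [0, 0, 0]},
    {"fingers": 1, "slide": [0, 4, -36.5], "angular": [0, 0, 0]},
    {"fingers": 1, "slide": [0, 6, -45.5], "angular": [0, 0, 0]},
    {"fingers": 1, "slide": [0, 8, -54], "angular": [0, 0, 0]},
    {"fingers": 1, "slide": [0, 11, -63], "angular": [0, 0, 0]},
    {"fingers": 1, "slide": [0, 14, -71.5], "angular": [0, 0, 0]},
    {"fingers": 1, "slide": [0, 17.5, -80], "angular": [0, 0, 0]},
    {"fingers": 1, "slide": [0, 21.5, -88.5], "angular": [0, 0, 0]}
  ]
}}

```text
clock: 15.33
tcp_pos: [0.4853, 0.2076, 0.1965]
orientation: [-0.001, 0.707, 0.708, -0.002]
wrist_force: [-7.7, 0.1, 0.8]
finger_gap: 0.0085
grip_force: 38.9
```

Emit:
{"method": "jog_arm", "body": {
  "moves": [
    {"fingers": 1, "slide": [0, 4, -8], "angular": [0, 0, 0]},
    {"fingers": 1, "slide": [0, 8.5, -16], "angular": [0, 0, 0]},
    {"fingers": 1, "slide": [0, 13.5, -24], "angular": [0, 0, 0]},
    {"fingers": 1, "slide": [0, 19, -31], "angular": [0, 0, 0]},
    {"fingers": 1, "slide": [0, 24.5, -38.5], "angular": [0, 0, 0]},
    {"fingers": 1, "slide": [0, 30.5, -45.5], "angular": [0, 0, 0]},
    {"fingers": 1, "slide": [0, 36.5, -52.5], "angular": [0, 0, 0]},
    {"fingers": 1, "slide": [0, 43, -59], "angular": [0, 0, 0]},
    {"fingers": 1, "slide": [0, 49.5, -65], "angular": [0, 0, 0]},
    {"fingers": 1, "slide": [0, 56.5, -71], "angular": [0, 0, 0]}
  ]
}}

```text
clock: 16.17
tcp_pos: [0.5409, 0.2078, 0.27]
orientation: [-0.001, 0.707, 0.708, -0.001]
wrist_force: [-13.6, -0.7, 12.6]
finger_gap: 0.0087
grip_force: 39.1
```

Emit:
{"method": "jog_arm", "body": {
  "moves": [
    {"fingers": 1, "slide": [0, 0, 0], "angular": [0, 0, 0]},
    {"fingers": 1, "slide": [0, 0, 0], "angular": [0, 0, 0]},
    {"fingers": 1, "slide": [0, 0, 0], "angular": [0, 0, 0]},
    {"fingers": 1, "slide": [0, 0, 0], "angular": [0, 0, 0]},
    {"fingers": 1, "slide": [0, 0, 0], "angular": [0, 0, 0]},
    {"fingers": 1, "slide": [0, 0, 0], "angular": [0, 0, 0]}
  ]
}}

```text
clock: 16.67
tcp_pos: [0.5413, 0.2079, 0.2703]
orientation: [-0.001, 0.707, 0.708, -0.0]
wrist_force: [-14.6, -1.0, 14.0]
finger_gap: 0.0079
grip_force: 40.1
```

Run:
```python
from h import *
s=get_state();print(s["clock"],s["tcp_pos"],s["wrist_force"],s["finger_gap"],s["grip_force"])
P={n:read_camera(n) for n in("scene","top")}
p=P["scene"];cv2.imwrite("pics/lid.png",cv2.resize(cv2.cvtColor(p["color"][190:370,180:440],cv2.COLOR_RGB2BGR),(780,540),interpolation=cv2.INTER_CUBIC))
print([(d["p"],d["point"]) for d in tip_of("lid_bar",p)[:1]],proj(p,np.array(s["tcp_pos"])+[0,0,.008]))
p=P["top"]
print([(d["p"],d["point"]) for d in tip_of("lid_bar",p)[:1]],proj(p,np.array(s["tcp_pos"])+[0,0,.008]))
```

```text
16.6667 [0.54131796 0.20785061 0.27029602] [-14.55728784  -0.95864802  13.98450985] 0.007876404717139109 40.059701800346375
[(0.98, [358.7, 228.0])] [362.39916084 223.21425548]
[(0.83, [142.7, 193.2])] [138.0929172  196.43621241]
```

View pics/lid.png

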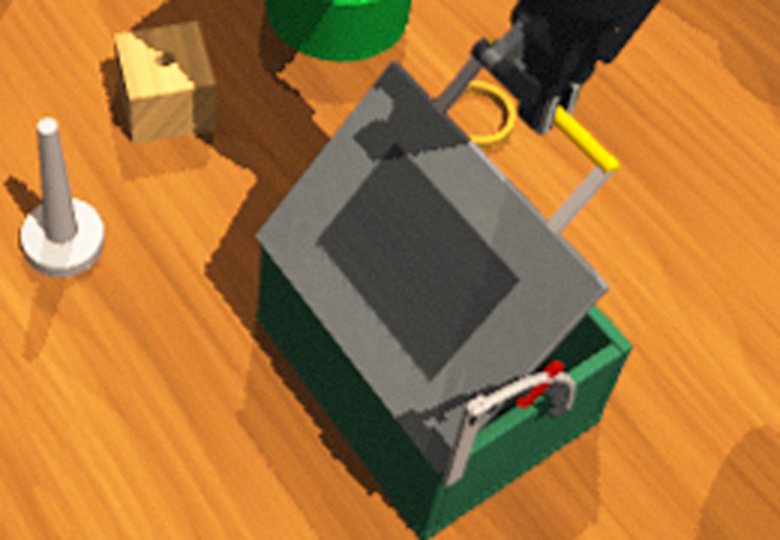

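The lid is raised, with the bar pinched at crop (560,110) and its free end at (612,165). I'll compare the bar's end with hinge-angle predictions.

Run:
```python
from h import *
p=read_camera("scene");q=read_camera("top")
for n,c,b in(("s",p,(340,200,420,270)),("t",q,(100,150,200,230))):
    m=cv2.inRange(cv2.cvtColor(c["color"],cv2.COLOR_RGB2HSV),(22,150,100),(35,255,255));ys,xs=np.where(m);k=(xs>b[0])&(xs<b[2])&(ys>b[1])&(ys<b[3])
    xs,ys=xs[k],ys[k];print(n,len(xs),xs.min(),xs.max(),ys.min(),ys.max(),xs.mean(),ys.mean(), [xs[xs==xs.max()].mean(),ys[xs==xs.max()].mean()])
    for d in range(42,60,2):
        t=np.radians(d);B=lambda y:np.array([.6755-.21*np.cos(t)+.004*np.sin(t),y,.1105+.21*np.sin(t)+.004*np.cos(t)])
        print(d,B(0)[[0,2]].round(4),proj(c,B(.2075+.057)).round(1),proj(c,B(.2075)).round(1))
```

```text
s 192 341 386 203 247 368.109375 234.29166666666666 [np.float64(386.0), np.float64(244.0)]
42 [0.5221 0.254 ] [389.6 248.5] [367.7 227. ]
44 [0.5272 0.2593] [388.2 248. ] [366.2 226.4]
46 [0.5325 0.2643] [386.6 247.6] [364.5 225.9]
48 [0.538  0.2692] [384.9 247.4] [362.8 225.5]
50 [0.5436 0.2739] [383.1 247.2] [360.9 225.1]
52 [0.5494 0.2784] [381.2 247.1] [358.9 224.9]
54 [0.5553 0.2827] [379.1 247.1] [356.8 224.8]
56 [0.5614 0.2868] [377.  247.3] [354.5 224.8]
58 [0.5676 0.2907] [374.7 247.5] [352.2 224.9]
t 79 139 161 194 198 150.35443037974684 196.0379746835443 [np.float64(161.0), np.float64(196.5)]
42 [0.5221 0.254 ] [118.  204.7] [140.2 205.4]
44 [0.5272 0.2593] [117.5 202.4] [139.8 203.1]
46 [0.5325 0.2643] [117.1 200.1] [139.4 200.8]
48 [0.538  0.2692] [116.7 197.6] [139.1 198.3]
50 [0.5436 0.2739] [116.3 195.1] [138.8 195.9]
52 [0.5494 0.2784] [115.9 192.6] [138.5 193.3]
54 [0.5553 0.2827] [115.5 190. ] [138.2 190.7]
56 [0.5614 0.2868] [115.2 187.3] [138. 188.]
58 [0.5676 0.2907] [115.  184.6] [137.7 185.3]
```

The cameras put the lid at about 48–50°, well inside the band, and the grip is steady at 40 N. Handing in.

```bash
python3 -c "
from h import *
s=get_state();print(s['clock'],s['tcp_pos'],s['grip_force'],s['finger_gap']);print(hand_in())"
```

```text
16.9667 [0.54133968 0.20786389 0.27027501] 40.05703568458557 0.008363766931054806
the job is handed in; nothing more can be done
None
```

I stirred the beads two full turns and left the stick leaning in the pot with all eight beads inside. The job is handed in with the gripper still holding the lid by its bar at about 49° (camera estimate), and no verdict was returned.

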